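# Lay the boxed chain down in the parts tray and shut the lid

### The job

The lid of the red parts tray will not shut while the boxed chain stands on end in it. Tip the carton over with the fingertips by pushing it near its top, not by shoving it along on its foot, so that it lands flat on the floor of its own bay; then swing the tray's open lid over and press it fully shut. Pick nothing up, and leave the tin in the other bay and the bowl, mallet and wrench as they are.

Things in the scene. Friction and masses are not known exactly. Their poses are not given: they have to be found in the camera images.
- tray: Red plastic parts tray fixed to the ledge, 125 mm in its x, 202 mm in its y, 42 mm high, walls and floor 3 mm. Origin: centre of its underside, z up. A 38 mm high, 3 mm thick divider along y at x = 0 makes two equal bays, 58 mm wide (centred at tray x = -30.5 and +30.5 mm) and 196 mm long. The lid is hinged along the -x long side, nearer the robot.
- lid (a joint): Lid angle in rad: 0 fully shut, about 1.57 upright, more leans back towards tray -x (starts at 1.75 to 2.05, stop at 2.2). Hinge line along tray y at tray x = -65.5 mm, 41 mm above the tray's underside. The stiff hinge holds the lid where it is left; about 1 to 2 N at the free edge moves it.
- lid_edge (a point): Middle of the lid's free edge, on its outer (top) face. The lid is a red plastic plate, 132 mm from hinge to free edge, 210 mm along tray y, 3 mm thick, with an 8 mm skirt on its three free sides and two small moulded clips on the free edge. Shut, its top lies 45 mm above the tray's underside.
- carton: Plain cardboard carton with blank pale label (boxed bicycle chain, 0.2 to 0.35 kg), 46 mm in its x, 28 mm in y, 115 mm tall in z. Origin: centre of its underside. It starts standing on the tray floor (3 mm up) in one of the bays, nearer the tray's -y end, broad faces towards tray -y and +y (within 0.06 rad), with room to lie down on its +y side.
- carton_centre (a point): Centre of the carton's volume.
- tin: Flat round metal tin, 46 mm across, 20 mm high, lying in the other bay. Origin: centre of its underside.
- bowl: White ceramic bowl, 120 mm across, 50 mm high, on the ledge. Origin: centre of its underside.
- mallet: Mallet with black rubber-tipped head (94 mm along its y, 44 mm high) and wooden handle reaching 262 mm to its -x, lying on the ledge. Origin: under the middle of its head.
- wrench: Flat stainless cone wrench, 204 mm along its x, 35 mm wide, 4 mm thick, lying on the ledge. Origin: centre of its underside.
There are look-alikes about, which are no part of the job. There is more than one size of the carton; the job needs the larger.

How it is judged:
By the outcome, as a careful person would: the job done as asked, in the order asked, and still so for the second after the job is handed in, with the robot touching nothing.
It also fails if it takes over 45 s, if anything falls off the work surface, if the arm or the gripper's body presses on something with over 40 N, if the wrist force passes 120 N, or if a joint passes its speed limit or range.

### The arm

A 6-joint arm with a two-finger parallel gripper is mounted at the origin on the work surface. World frame = base frame: x ahead of the robot, y to its left, z up, the work surface at z = 0. Lengths are in mm, angles in rad, forces in N, time in s.
With the tool pointing down it reaches from about 350 to 875 mm from the base axis. Payload 4.2 kg.
Tool frame: the origin (TCP) lies on the mounting face of the last link; the fingertips stand 173 mm ahead of it and the grasp point (between the pads) lies 155 mm ahead of it; z points along the fingers, y is the line along which they close (so a half turn about z gives the same grasp; the last joint's range is limited). The gripper opens to 85 mm and grips with 20 to 120 N. Pads are 22 mm wide; open, the fingers measure 114 mm over their backs; the gripper's body (76 mm by 85 mm) begins 54 mm behind the grasp point. The pads swing forward as they close: fully open they stand 13 mm farther back than shut.
Start: joints at [-0.877, 0.385, 0.008, 0, -1.194, -0.259], TCP at [263.281, -566.819, 404.712] pointing down, gripper open.
Joint ranges: [-3.14, 3.14], [-1.21, 2.06], [-1.07, 1.41], [-3.16, 2.05], [-2.99, -0.16], [-3.1, 3.1]. Speed limits (rad/s): [2.79, 2.79, 3.14, 3.14, 3.14, 3.14].

### API

Orientations are given as a unit quaternion [x, y, z, w].
In Python, from bench import arm gives the robot as it stands.
- The arm moves only by the tool carry_out, never from a script. Its argument "rows" is a list of rows, each a list of 7 numbers: the shift along the tool's x, y, z as a fraction of full scale, then the turn, a rotation vector about the tool's x, y, z as a fraction of full scale, then the opening, from -1 (shut) to 1 (fully open). A call has 1 to 12 rows; each row is the pose to reach, as a shift and turn from the pose commanded when the call began, along the tool's axes at that moment, turning the shorter way round; what a row does not reach only later rows make up. Full scale, the value 1, is 20 cm for a shift and pi rad for a turn. A row lasts 1/8 s, in which the tool goes at most 62.5 mm and 10.7 degrees, less where a joint would pass 70% of its speed; a pose out of reach is approached as far as the arm can. A call with a number of a shift or a turn outside -1 to 1 is refused whole. A call with a gripper value outside its range is refused whole. The fingers move at their own pace and stop on an object; the grip force is fixed at half the most. Time passes only in rows, so rows that repeat a pose let the fingers close. It gives the time, the measured TCP pose, the force, the opening and the grip force at its end, in the units of the state.
- arm.read_state(): the state, without advancing time (a new reading comes with each control period).
- arm.get_image(name): name is "side" or "top" or "wrist"; returns (picture, depth): 420x560x3 uint8, red, green, blue; 420x560 float32, mm along the optical axis (not along the pixel's ray), 0 where there is no reading.
- arm.calibration(name): a dict with "mtx" (3x3 intrinsics, pixels), "cam_to_world" (4x4, takes a point from camera to world coordinates). Camera axes: x right, y up, looking along -z (the intrinsics and any distortion apply to the point x, -y, -z); pixel columns grow to the right and rows downward; lengths in mm; the calibration is good to about 2 mm. A picture is of the moment at which its call begins: read the wrist's pose just before it. calibration takes no time and is no camera call; for the wrist camera it gives the pose at the moment of the call.
- arm.job_done(): hands the job in; it is judged then, once.
The state is a dict: "clock": time; "joints": joint angles; "joint_vel": joint speeds; "joint_efforts": joint torques, N m; "position": TCP position; "ee_rot": TCP orientation; "contact_force": force on the tool from outside, world axes, zero at the start; "wrist_torque": the same for the moment, N m; "gripper_width": finger opening in mm; "grasp_force": force on a finger pad.
Only numpy, scipy, OpenCV 4.12 (cv2) and the standard library are available. Lean on these libraries where they do the work, as an engineer would, in place of code of your own. Each camera call takes 0.05 s, during which the arm holds its last target. There are 200 camera calls.

## Working session

There is one attempt and no reset: what is moved stays moved. The work goes in short steps, Python scripts to look and compute and a tool call to move; the robot and the scene stay as the last step left them, time stands still between calls to the robot, and variables do not carry over. Pictures are saved under pics/ and viewed, at most 10 in all, crops included, and the job is handed in when it is done.

Besides the shell and the picture viewer there is one more tool, called after "Request:" by a JSON object that holds its "name" and its "arguments", one argument or row to a line. carry_out: Moves the arm, as the interface text tells. Its arguments: {"type":"object","properties":{"rows":{"type":"array"}},"required":["rows"]}

```bash
ls; mkdir -p pics; cat > h.py <<'E'
import numpy as np, cv2
from bench import arm
def snap(n,save=None):
    im,d=arm.get_image(n); c=arm.calibration(n)
    if save: cv2.imwrite('pics/'+save,cv2.cvtColor(im,cv2.COLOR_RGB2BGR))
    return im,d,np.array(c['mtx']),np.array(c['cam_to_world'])
def cloud(d,K,T):
    v,u=np.mgrid[0:d.shape[0],0:d.shape[1]]
    p=np.stack([(u-K[0,2])/K[0,0]*d,-(v-K[1,2])/K[1,1]*d,-d],-1)
    return p@T[:3,:3].T+T[:3,3]
E
python3 - <<'E'
from h import *
print(arm.read_state())
for n in('top','side'):
    im,d,K,T=snap(n,n+'0.png'); np.savez(n+'0.npz',im=im,d=d,K=K,T=T); print(n,K.round(1).tolist(),T.round(3).tolist(),{k:v for k,v in arm.calibration(n).items() if k not in('mtx','cam_to_world')})
E
```

```text
pics
{'clock': 0.0, 'joints': array([-8.77410454e-01,  3.85570208e-01,  6.63214333e-03, -4.88025218e-04,
       -1.19399860e+00, -2.58626455e-01]), 'joint_vel': array([-0.00049304,  0.00070015, -0.00108951, -0.00036675,  0.001446  ,
        0.00106479]), 'joint_efforts': array([ 5.68900177e-04, -3.92290306e+01,  1.88404673e+01,  4.18620855e+00,
       -4.55942049e-03,  8.69607618e-06]), 'position': array([ 263.2083912 , -566.6533163 ,  403.61702731]), 'ee_rot': array([-2.15583704e-01,  9.76484752e-01,  1.05512546e-03, -2.88800272e-04]), 'contact_force': array([ 0.25052432, -0.19402437,  0.33717944]), 'wrist_torque': array([ 0.00631548,  0.01568164, -0.01722153]), 'grasp_force': 0.0, 'gripper_width': 85.37259165018297}
top [[542.7, 0.0, 276.2], [0.0, 542.7, 207.3], [0.0, 0.0, 1.0]] [[0.009, 0.992, -0.129, 424.887], [-1.0, 0.009, -0.003, 44.309], [-0.002, 0.129, 0.992, 1426.59], [0.0, 0.0, 0.0, 1.0]] {}
side [[506.1, 0.0, 278.6], [0.0, 506.1, 213.0], [0.0, 0.0, 1.0]] [[-0.863, 0.298, -0.409, 25.803], [-0.506, -0.506, 0.699, 1021.624], [0.001, 0.81, 0.587, 884.563], [0.0, 0.0, 0.0, 1.0]] {}
```

View pics/top0.png

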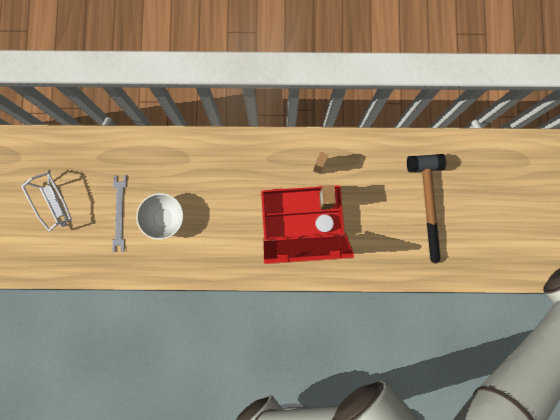

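View pics/side0.png

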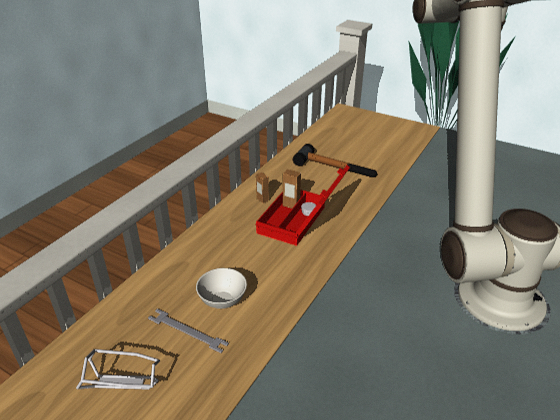

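Top view: two cartons can be confused, one in the tray's far bay at (328,195) and a smaller one out on the ledge at (320,160). The job needs the one standing in the tray. The tin is at (325,223) in the near bay, and the open lid lies along (307,250). I'll measure these next.

```bash
python3 - <<'E'
from h import *
crops=[]
for n in('top','side'):
    z=np.load(n+'0.npz'); im,d,K,T=[z[k] for k in('im','d','K','T')]
    P=cloud(d,K,T); hsv=cv2.cvtColor(im,cv2.COLOR_RGB2HSV)
    red=((hsv[...,0]<5)|(hsv[...,0]>174))&(hsv[...,1]>190)&(hsv[...,2]>50)&(d>0)
    led=P[...,2][(np.abs(P[...,0]-600)<150)&(abs(P[...,1])<400)&(d>0)]
    print(n,'z median ledge',np.median(led), 'red',red.sum())
    R=P[red]; h=np.histogram(R[:,2],bins=np.arange(-20,200,5)); print(h[0].tolist())
    zl=np.median(led)
    rim=R[(R[:,2]>zl+36)&(R[:,2]<zl+47)]
    print('rim box',cv2.minAreaRect(rim[:,:2].astype(np.float32)),len(rim))
    fl=R[(R[:,2]<zl+12)]
    print('floor box',cv2.minAreaRect(fl[:,:2].astype(np.float32)),len(fl))
    hi=R[R[:,2]>zl+60]
    if len(hi)>20:
        c=hi.mean(0); u,s,vt=np.linalg.svd(hi-c); print('lid c',c,'n',vt[2],'sd',s/np.sqrt(len(hi)),hi.min(0),hi.max(0))
    br=(hsv[...,0]>5)&(hsv[...,0]<25)&(P[...,2]>zl+50)&(d>0)&(P[...,0]>450)&(P[...,0]<750)&(abs(P[...,1])<300)
    nb,l,st,ce=cv2.connectedComponentsWithStats(br.astype(np.uint8))
    for i in range(1,nb):
        if st[i,4]>15:
            q=P[l==i]; zt=np.percentile(q[:,2],95); t=q[q[:,2]>zt-4]; print(' brown',ce[i].round(),st[i,4],'ztop',zt.round(1),'top rect',cv2.minAreaRect(t[:,:2].astype(np.float32)))
    g=(hsv[...,1]<60)&(P[...,2]>zl+15)&(P[...,2]<zl+35)&(d>0)&(P[...,0]>500)&(P[...,0]<650)&(P[...,1]>-150)&(P[...,1]<50)
    q=P[g]; 
    if len(q): print('tin',len(q),q.mean(0),cv2.minAreaRect(q[:,:2].astype(np.float32)))
    c=im[175:270,250:365] if n=='top' else im[145:250,240:355]
    crops.append(cv2.resize(c,(400,330),interpolation=cv2.INTER_CUBIC))
cv2.imwrite('pics/crop.png',np.hstack(crops)[...,::-1])
E
```

```text
top z median ledge 2.2672505781042673 red 5159
[0, 0, 4, 247, 1264, 898, 101, 47, 41, 63, 86, 143, 283, 155, 82, 68, 72, 85, 79, 75, 80, 72, 84, 71, 86, 89, 76, 81, 76, 75, 68, 54, 12, 2, 7, 96, 214, 96, 27, 0, 0, 0, 0]
rim box ((588.9069213867188, -20.61316680908203), (135.26971435546875, 204.64959716796875), 4.705893039703369) 488
floor box ((592.0078125, -20.363609313964844), (124.79020690917969, 197.06369018554688), 4.246337890625) 2504
lid c [490.67944685 -26.94693029 117.33977937] n [-0.91677888 -0.06865957 -0.39344929] sd [60.89225574 36.43008562  3.28498983] [ 460.76737869 -130.89319128   62.36376216] [530.05924711  77.86389247 174.54165793]
 brown [321. 161.] 145 ztop 93.7 top rect ((720.549072265625, -64.30899047851562), (20.259082794189453, 35.52095031738281), 63.96523666381836)
 brown [328. 196.] 294 ztop 122.8 top rect ((628.251220703125, -80.23475646972656), (46.16928482055664, 27.00303840637207), 4.42663049697876)
tin 235 [568.14002588 -76.87259298  24.16306129] ((591.2017822265625, -65.82162475585938), (97.46199035644531, 43.291160583496094), 24.217243194580078)
side 
[... 385 characters left out ...]
9688, 430.2823791503906), 3.985689401626587) 815
lid c [476.58531901  15.03886395 141.23852789] n [0.89682392 0.07330844 0.43627139] sd [70.54351236 26.18017089  4.57349107] [ 454.94488306 -137.23372914   60.64805208] [516.46608302  83.66960067 169.38366394]
 brown [292. 181.] 330 ztop 118.7 top rect ((626.4895629882812, -80.57980346679688), (47.365718841552734, 32.43144607543945), 4.023899078369141)
 brown [262. 181.] 159 ztop 89.8 top rect ((721.5540161132812, -63.75653076171875), (22.285964965820312, 38.929203033447266), 62.029178619384766)
tin 109 [568.39129065 -74.93623928  21.36575901] ((569.1943969726562, -76.76774597167969), (36.89462661743164, 48.19768142700195), 10.643126487731934)
```

View pics/crop.png

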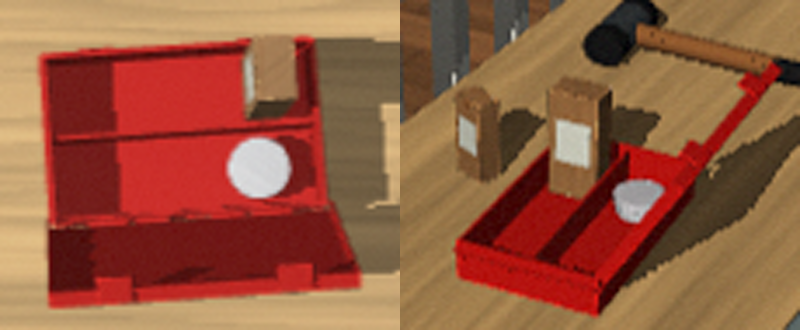

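The crop confirms the choice. The tray carton is about 46 x 27 mm with its top at 118 mm, and stands in the far bay beside the divider, alone there. The one outside is only about 90 mm tall. The tray yaw is about 0.074 rad with its centre near (592.5, -20), which puts the carton at tray (30, -62), and the lid angle is about 1.95.

Plan: turn the closed fingers so tool y lies along tray y, then go behind the carton's -y face with the tips at about z = 100.

```bash
cat >> h.py <<'E'
from scipy.spatial.transform import Rotation as Ro
A=0.074; C=np.array([592.5,-20,0]); RT=Ro.from_euler('z',A)
RG=Ro.from_matrix(RT.as_matrix()@np.diag([-1,1,-1.]))   # tool y along tray y, pointing down
def togo(tx,ty,ztip):
    """fractions from the present pose to put the tips at tray (tx,ty), z=ztip"""
    s=arm.read_state(); R=Ro.from_quat(s['ee_rot'])
    p=C+RT.apply([tx,ty,0]); p[2]=ztip+173
    return (R.inv().apply(p-s['position'])/200).round(3),((R.inv()*RG).as_rotvec()/np.pi).round(4)
def where():
    s=arm.read_state(); q=RT.inv().apply(s['position']-C); q[2]-=173
    print('t',round(s['clock'],2),'tip tray',q.round(1),'rot err',(RG.inv()*Ro.from_quat(s['ee_rot'])).as_rotvec().round(3),'F tray',RT.inv().apply(s['contact_force']).round(1),'w',round(s['gripper_width'],1))
E
python3 -c "
from h import *
where();print(togo(30,-112,230),togo(30,-112,100))"
```

```text
t 0.1 tip tray [-368.8 -520.8  230.7] rot err [-0.002  0.    -0.361] F tray [ 0.1 -0.3 -1.1] w 85.1
(array([-2.587,  1.209,  0.006]), array([ 6.000e-04, -1.000e-04,  1.148e-01])) (array([-2.587,  1.208,  0.656]), array([ 6.000e-04, -1.000e-04,  1.148e-01]))
```

Request:
{"name": "carry_out", "arguments": {
  "rows": [
    [-1, 0.47, 0, 0, 0, 0.115, -1],
    [-1, 0.47, 0, 0, 0, 0.115, -1],
    [-1, 0.47, 0, 0, 0, 0.115, -1],
    [-1, 0.47, 0, 0, 0, 0.115, -1]
  ]
}}

```text
clock: 0.6
position: [406.3, -395.2, 404.4]
ee_rot: [-0.037, 0.999, 0.0, -0.0]
contact_force: [0.4, -0.4, 0.3]
gripper_width: 12.5
grasp_force: 0.0
```

```bash
python3 -c "
from h import *
where();print(togo(30,-112,230),togo(30,-112,100))"
```

```text
t 0.6 tip tray [-213.5 -360.5  231.4] rot err [-0.001  0.    -0.001] F tray [ 0.3 -0.4  0.3] w 12.5
(array([-1.218,  1.241,  0.007]), array([ 0.0002, -0.0001,  0.0003])) (array([-1.219,  1.241,  0.657]), array([ 0.0002, -0.0001,  0.0003]))
```

Request:
{"name": "carry_out", "arguments": {
  "rows": [
    [-1, 0.95, 0, 0, 0, 0, -1],
    [-1, 0.95, 0, 0, 0, 0, -1],
    [-1, 0.95, 0, 0, 0, 0, -1],
    [-1, 0.95, 0, 0, 0, 0, -1],
    [-1, 0.95, 0, 0, 0, 0, -1]
  ]
}}

```text
clock: 1.23
position: [592.3, -190.5, 403.8]
ee_rot: [-0.038, 0.999, 0.0, -0.001]
contact_force: [0.2, 0.2, 0.5]
gripper_width: -0.2
grasp_force: 0.0
```

Request:
{"name": "carry_out", "arguments": {
  "rows": [
    [-0.22, 0.27, 0.3, 0, 0, 0, -1],
    [-0.22, 0.27, 0.6, 0, 0, 0, -1],
    [-0.22, 0.27, 0.65, 0, 0, 0, -1],
    [-0.22, 0.27, 0.65, 0, 0, 0, -1]
  ]
}}

```text
clock: 1.72
position: [629.7, -136.1, 271.5]
ee_rot: [-0.037, 0.999, 0.0, -0.004]
contact_force: [-0.0, -0.1, 1.0]
gripper_width: 0.0
grasp_force: 0.0
```

```bash
python3 - <<'E'
from h import *
where();print(togo(30,-112,100))
im,d,K,T=snap('side'); cs=[cv2.resize(im[100:250,215:415],(400,300))]
im,d,K,T=snap('top'); cs.append(cv2.resize(im[150:300,230:430],(400,300)))
cv2.imwrite('pics/c1.png',np.hstack(cs)[...,::-1])
E
```

```text
t 1.73 tip tray [  28.5 -118.5   98.5] rot err [-0.001  0.007  0.001] F tray [-0.  -0.1  1. ] w 0.0
(array([-0.007,  0.033, -0.008]), array([ 0.0002, -0.0023, -0.0002]))
```

View pics/c1.png

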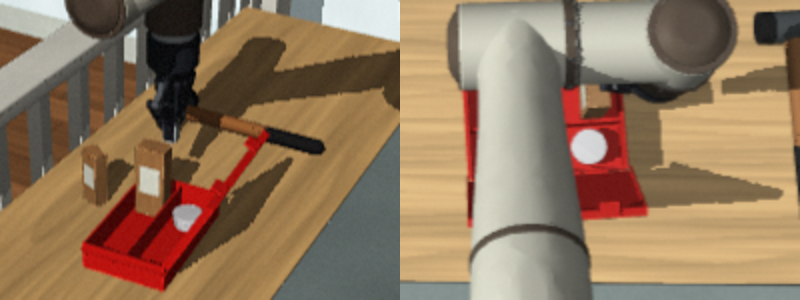

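The fingertips (left crop, about (172,140)) stand just behind the carton's -y face near its top (150,150), with clear space around. I'll push slowly along +y.

Request:
{"name": "carry_out", "arguments": {
  "rows": [
    [-0.01, 0.1, 0, 0, 0, 0, -1],
    [-0.01, 0.13, 0, 0, 0, 0, -1],
    [-0.01, 0.16, 0, 0, 0, 0, -1],
    [-0.01, 0.19, 0, 0, 0, 0, -1],
    [-0.01, 0.22, 0, 0, 0, 0, -1],
    [-0.01, 0.25, 0, 0, 0, 0, -1],
    [-0.01, 0.27, 0, 0, 0, 0, -1],
    [-0.01, 0.27, 0, 0, 0, 0, -1]
  ]
}}

```text
clock: 2.82
position: [628.5, -81.7, 274.6]
ee_rot: [-0.037, 0.999, -0.0, -0.0]
contact_force: [-0.2, -0.0, -0.3]
gripper_width: -0.1
grasp_force: 0.0
```

```bash
python3 - <<'E'
from h import *
where()
im,d,K,T=snap('side'); cs=[cv2.resize(im[100:250,215:415],(400,300))]
P=cloud(d,K,T); hsv=cv2.cvtColor(im,cv2.COLOR_RGB2HSV)
Q=RT.inv().apply((P-C).reshape(-1,3)).reshape(P.shape)
m=(d>0)&(hsv[...,0]>5)&(hsv[...,0]<25)&(Q[...,2]>8)&(abs(Q[...,0]-31)<35)&(abs(Q[...,1])<105)
q=Q[m]; print(len(q),np.percentile(q,[2,50,98],axis=0).round(1).tolist())
im,d,K,T=snap('wrist'); cs.append(cv2.resize(im,(400,300)))
cv2.imwrite('pics/c2.png',np.hstack(cs)[...,::-1])
E
```

```text
t 2.83 tip tray [ 31.4 -64.2 101.6] rot err [0. 0. 0.] F tray [-0.2 -0.  -0.3] w -0.1
1147 [[-2.6, -74.2, 19.4], [25.4, -30.3, 300.9], [58.8, 64.8, 460.6]]
```

View pics/c2.png

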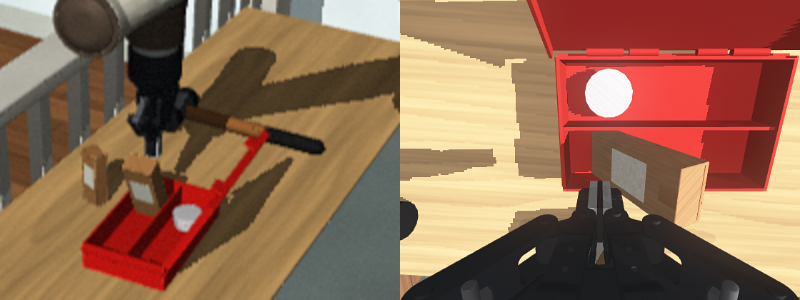

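Side crop: the carton at (145,185) is tilted away from the tips, caught mid-fall. I'll hold still so it lands, then check it.

Request:
{"name": "carry_out", "arguments": {
  "rows": [
    [0, 0, 0, 0, 0, 0, -1],
    [0, 0, 0, 0, 0, 0, -1],
    [0, 0, 0, 0, 0, 0, -1],
    [0, 0, 0, 0, 0, 0, -1]
  ]
}}

```text
clock: 3.42
position: [628.5, -82.1, 274.7]
ee_rot: [-0.037, 0.999, 0.0, -0.0]
contact_force: [1.1, 0.8, -1.1]
gripper_width: -0.2
grasp_force: 0.0
```

```bash
cat >> h.py <<'E'
def carton(n):
    im,d,K,T=snap(n)
    P=cloud(d,K,T); hsv=cv2.cvtColor(im,cv2.COLOR_RGB2HSV)
    Q=RT.inv().apply((P-C).reshape(-1,3)).reshape(P.shape)
    m=(d>0)&(hsv[...,0]>5)&(hsv[...,0]<25)&(Q[...,2]>8)&(Q[...,2]<130)&(abs(Q[...,0]-31)<35)&(abs(Q[...,1])<105)
    q=Q[m]
    if len(q)>20: print(n,len(q),np.percentile(q,[1,50,99],axis=0).round(1).tolist(),cv2.minAreaRect(q[:,:2].astype(np.float32)))
    return im
E
python3 - <<'E'
from h import *
where()
cs=[cv2.resize(carton('side')[100:250,215:415],(400,300)),cv2.resize(carton('wrist'),(400,300))]
cv2.imwrite('pics/c3.png',np.hstack(cs)[...,::-1])
E
```

```text
t 3.42 tip tray [ 31.3 -64.6 101.7] rot err [-0.     0.     0.001] F tray [ 1.2  0.7 -1.1] w -0.2
side 388 [[8.7, -61.3, 17.9], [31.9, 24.2, 29.3], [60.7, 69.7, 116.7]] ((35.04634094238281, 15.899795532226562), (169.3030242919922, 56.26631164550781), 88.40625762939453)
wrist 10004 [[7.1, -75.1, 11.9], [25.2, 3.2, 31.5], [58.9, 66.2, 127.3]] ((31.927288055419922, -1.5617141723632812), (206.28282165527344, 59.31636428833008), 89.2338638305664)
```

View pics/c3.png

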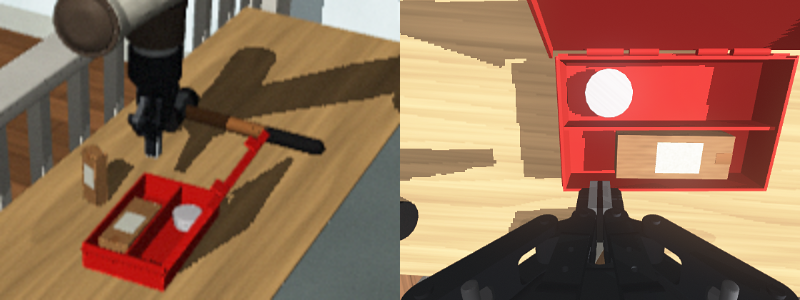

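The carton now lies flat in its own bay (side crop (125,225); top at about 31 mm, tray y about -50 to 66), and the tin is untouched. Next I lift, go over the lid, and come down behind it.

Request:
{"name": "carry_out", "arguments": {
  "rows": [
    [0, 0, -0.3, 0, 0, 0, -1],
    [0.05, 0, -0.6, 0, 0, 0, -1],
    [0.3, 0.1, -0.65, 0, 0, 0, -1],
    [0.6, 0.2, -0.65, 0, 0, 0, -1],
    [0.9, 0.32, -0.65, 0, 0, 0, -1],
    [1, 0.32, -0.65, 0, 0, 0, -1],
    [1, 0.32, -0.65, 0, 0, 0, -1],
    [1, 0.32, -0.65, 0, 0, 0, -1]
  ]
}}

```text
clock: 4.53
position: [425.0, -32.8, 405.1]
ee_rot: [-0.037, 0.999, 0.0, 0.001]
contact_force: [0.0, -0.9, 0.2]
gripper_width: 0.3
grasp_force: 0.0
```

Request:
{"name": "carry_out", "arguments": {
  "rows": [
    [0, 0, 0.2, 0, 0, 0, -1],
    [0, 0, 0.4, 0, 0, 0, -1],
    [0, 0, 0.52, 0, 0, 0, -1],
    [0, 0, 0.52, 0, 0, 0, -1]
  ]
}}

```text
clock: 5.03
position: [424.9, -33.1, 298.9]
ee_rot: [-0.036, 0.999, -0.001, -0.003]
contact_force: [-0.1, 0.1, 0.4]
gripper_width: 0.1
grasp_force: 0.0
```

```bash
python3 - <<'E'
from h import *
where(); print(togo(-129,0,127),togo(-85,0,127))
cs=[cv2.resize(snap('side')[0][100:250,265:465],(400,300)),cv2.resize(snap('wrist')[0],(400,300))]
cv2.imwrite('pics/c4.png',np.hstack(cs)[...,::-1])
E
```

```text
t 5.03 tip tray [-168.1   -0.6  125.9] rot err [0.001 0.005 0.001] F tray [-0.1  0.1  0.4] w 0.1
(array([-0.195,  0.003, -0.007]), array([-0.0004, -0.0017, -0.0004])) (array([-0.415,  0.004, -0.008]), array([-0.0004, -0.0017, -0.0004]))
```

View pics/c4.png

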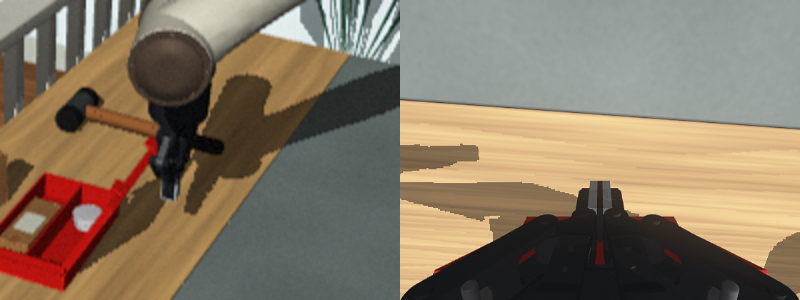

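The fingers (left crop, about (172,190)) are behind the lid on the robot's side. I'll push it up and over along the arc.

Request:
{"name": "carry_out", "arguments": {
  "rows": [
    [-0.1, 0, -0.01, 0, 0, 0, -1],
    [-0.18, 0, -0.01, 0, 0, 0, -1],
    [-0.24, 0, -0.01, 0, 0, 0, -1],
    [-0.3, 0, -0.02, 0, 0, 0, -1],
    [-0.36, 0, -0.02, 0, 0, 0, -1],
    [-0.42, 0, -0.025, 0, 0, 0, -1],
    [-0.48, 0, -0.025, 0, 0, 0, -1],
    [-0.53, 0, -0.02, 0, 0, 0, -1],
    [-0.58, 0, -0.01, 0, 0, 0, -1],
    [-0.64, 0, 0.015, 0, 0, 0, -1],
    [-0.685, 0, 0.035, 0, 0, 0, -1],
    [-0.685, 0, 0.035, 0, 0, 0, -1]
  ]
}}

```text
clock: 6.62
position: [561.6, -22.8, 292.8]
ee_rot: [-0.037, 0.999, -0.0, -0.0]
contact_force: [-0.2, -0.4, -0.4]
gripper_width: 0.3
grasp_force: 0.0
```

```bash
cat >> h.py <<'E'
def lid(n='side'):
    im,d,K,T=snap(n); hsv=cv2.cvtColor(im,cv2.COLOR_RGB2HSV)
    Q=RT.inv().apply((cloud(d,K,T)-C).reshape(-1,3)).reshape(im.shape)
    m=((hsv[...,0]<5)|(hsv[...,0]>174))&(hsv[...,1]>190)&(hsv[...,2]>50)&(d>0)&(Q[...,2]>58)&(Q[...,2]<200)&(abs(Q[...,1])<120)
    q=Q[m]; print(n,len(q))
    if len(q)>30: print('x,y,z 2/50/98%',np.percentile(q,[2,50,98],axis=0).round(0).tolist(),'angle',np.median(np.arctan2(q[:,2]-41,q[:,0]+65.5)).round(2))
    return im
E
python3 -c "
from h import *
where();lid()"
```

```text
t 6.62 tip tray [-31.1  -0.5 119.8] rot err [0.    0.001 0.001] F tray [-0.2 -0.4 -0.4] w 0.3
side 1616
x,y,z 2/50/98% [[-58.0, -97.0, 60.0], [-31.0, 37.0, 100.0], [8.0, 106.0, 152.0]] angle 1.04
```

The lid is following at about 1.0 rad. I'll continue the arc down.

Request:
{"name": "carry_out", "arguments": {
  "rows": [
    [-0.055, 0, 0.044, 0, 0, 0, -1],
    [-0.105, 0, 0.09, 0, 0, 0, -1],
    [-0.146, 0, 0.142, 0, 0, 0, -1],
    [-0.18, 0, 0.2, 0, 0, 0, -1],
    [-0.204, 0, 0.264, 0, 0, 0, -1],
    [-0.218, 0, 0.32, 0, 0, 0, -1],
    [-0.218, 0, 0.32, 0, 0, 0, -1]
  ]
}}

```text
clock: 7.55
position: [604.0, -19.8, 228.1]
ee_rot: [-0.037, 0.999, -0.0, -0.002]
contact_force: [-0.6, -0.3, -0.4]
gripper_width: 0.2
grasp_force: 0.0
```

Request:
{"name": "carry_out", "arguments": {
  "rows": [
    [0, 0, -0.12, 0, 0, 0, -1],
    [-0.19, 0, -0.12, 0, 0, 0, -1],
    [-0.19, 0, -0.1, 0, 0, 0, -1],
    [-0.19, 0, -0.05, 0, 0, 0, -1],
    [-0.19, 0, 0, 0, 0, 0, -1],
    [-0.19, 0, 0.02, 0, 0, 0, -1],
    [-0.19, 0, 0.03, 0, 0, 0, -1],
    [-0.19, 0, 0.04, 0, 0, 0, -1]
  ]
}}

```text
clock: 8.55
position: [642.4, -16.9, 221.8]
ee_rot: [-0.037, 0.999, -0.0, 0.0]
contact_force: [0.1, -0.4, -0.3]
gripper_width: -0.3
grasp_force: 0.2
```

```bash
python3 -c "
from h import *
where();lid()"
```

```text
t 8.55 tip tray [50.  -0.6 48.8] rot err [ 0. -0.  0.] F tray [ 0.  -0.4 -0.3] w -0.3
side 0
```

Request:
{"name": "carry_out", "arguments": {
  "rows": [
    [0, 0, 0.01, 0, 0, 0, -1],
    [0, 0, 0.02, 0, 0, 0, -1],
    [0, 0, 0.025, 0, 0, 0, -1],
    [0, 0, 0.025, 0, 0, 0, -1]
  ]
}}

```text
clock: 9.1
position: [642.5, -16.8, 218.4]
ee_rot: [-0.037, 0.999, -0.0, 0.001]
contact_force: [-2.2, 0.2, 7.3]
gripper_width: -0.2
grasp_force: 3.6
```

Request:
{"name": "carry_out", "arguments": {
  "rows": [
    [0, 0, 0.008, 0, 0, 0, -1],
    [0, 0, 0.016, 0, 0, 0, -1],
    [0, 0, 0.016, 0, 0, 0, -1]
  ]
}}

```text
clock: 9.48
position: [642.5, -16.7, 218.2]
ee_rot: [-0.038, 0.999, -0.0, 0.001]
contact_force: [-8.2, 1.0, 20.0]
gripper_width: -0.4
grasp_force: 10.0
```

```bash
python3 -c "
from h import *
where()"
```

```text
t 9.47 tip tray [50.1 -0.4 45.2] rot err [ 0.001 -0.002 -0.001] F tray [-8.1  1.6 20. ] w -0.4
```

The tip is stopped at z = 45.2, which is the shut height, and at 20 N it no longer moves. I'll lift away and check.

Request:
{"name": "carry_out", "arguments": {
  "rows": [
    [0, 0, -0.3, 0, 0, 0, -1],
    [0, 0, -0.6, 0, 0, 0, -1],
    [0, 0, -0.85, 0, 0, 0, -1],
    [0.5, 0, -0.9, 0, 0, 0, -1],
    [0.9, 0, -0.9, 0, 0, 0, -1],
    [0.9, 0, -0.9, 0, 0, 0, -1],
    [0.9, 0, -0.9, 0, 0, 0, -1]
  ]
}}

```text
clock: 10.35
position: [459.1, -30.8, 394.0]
ee_rot: [-0.037, 0.999, 0.0, -0.0]
contact_force: [0.4, -0.1, -0.1]
gripper_width: -0.1
grasp_force: 0.0
```

```bash
python3 - <<'E'
from h import *
where()
cs=[]
for n in('side','top'):
    im,d,K,T=snap(n); cs.append(cv2.resize(im[125:260,220:400] if n=='side' else im[130:265,220:400],(400,300)))
    hsv=cv2.cvtColor(im,cv2.COLOR_RGB2HSV)
    Q=RT.inv().apply((cloud(d,K,T)-C).reshape(-1,3)).reshape(im.shape)
    m=((hsv[...,0]<5)|(hsv[...,0]>174))&(hsv[...,1]>150)&(d>0)&(abs(Q[...,0])<62)&(abs(Q[...,1])<98)&(Q[...,2]>30)&(Q[...,2]<80)
    q=Q[m]; c=np.linalg.lstsq(np.c_[q[:,:2],np.ones(len(q))],q[:,2],rcond=None)[0]; print(n,len(q),'plane slope x,y, z0',c.round(4))
    g=(d>0)&(Q[...,2]<15)&(((abs(Q[...,1])>130)&(abs(Q[...,1])<180)&(abs(Q[...,0])<62)))
    p=Q[g]; print(' ledge plane',np.linalg.lstsq(np.c_[p[:,:2],np.ones(len(p))],p[:,2],rcond=None)[0].round(4))
cv2.imwrite('pics/c5.png',np.hstack(cs)[...,::-1])
E
```

```text
t 10.35 tip tray [-133.8   -0.9  221. ] rot err [-0.001  0.     0.   ] F tray [ 0.4 -0.2 -0.1] w -0.1
side 1727 plane slope x,y, z0 [ 2.10000e-03 -2.00000e-04  4.38237e+01]
 ledge plane [ 8.00e-04 -1.80e-03 -9.74e-01]
top 3461 plane slope x,y, z0 [-2.50000e-03 -5.00000e-04  4.60193e+01]
 ledge plane [ 1.000e-03 -5.000e-04  8.837e-01]
```

View pics/c5.png

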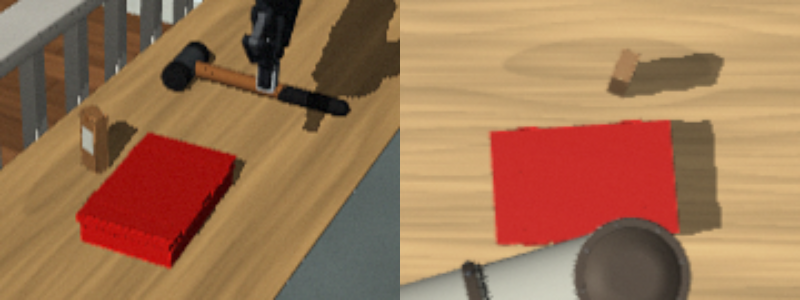

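The lid lies flat over the tray at about (160,190) in the side crop. Its slope is under 0.003 and its top is 45 mm above the ledge, so it is fully shut, and the robot is clear of everything. I'm handing the job in.

```bash
python3 -c "
from bench import arm
print(arm.job_done())"
```

```text
the job is handed in; nothing more can be done
None
```

I tipped the carton over by its top so it lies flat in its own bay, swung the lid over and pressed it fully shut (top 45 mm above the ledge). The other items were not touched, and the job was handed in at about 10.5 s.

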